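Fetch the pillow block from behind the cans

ROBOT

A 6-joint arm with a two-finger parallel gripper is mounted at the origin on the work surface. World frame = base frame: x ahead of the robot, y to its left, z up, the work surface at z = 0. Lengths are in m, angles in rad, forces in N, time in s.
With the tool pointing down it reaches from about 0.325 to 0.925 m from the base axis. Payload 3.1 kg.
Tool frame: the origin (TCP) lies at the very end of the fingers, on their centre line; the grasp point (between the pads) lies 19 mm behind it; z points along the fingers, y is the direction in which the jaws open and shut (so a half turn about z gives the same grasp; the last joint's range is limited). The gripper opens to 85 mm and grips with 20 to 120 N. Pads are 22 mm wide; open, the fingers measure 114 mm over their backs; the gripper's body (76 mm by 85 mm) begins 54 mm behind the grasp point. The pads swing forward as they close: fully open they stand 13 mm farther back than shut.
Start: joints at [1.019, 0.217, 1.613, -0, 1.311, -0.112], TCP at [0.266, 0.566, 0.231] pointing down, gripper open.
Joint ranges: [-2.75, 2.75], [-0.78, 2.1], [0.31, 2.55], [-1.13, 4.27], [0.13, 2.63], [-2.58, 2.58]. Speed limits (rad/s): [2.79, 2.79, 3.14, 3.14, 3.14, 3.14].

INTERFACE

Orientations are given as [roll, pitch, yaw] about the fixed x, y, z axes, in that order (R = Rz(yaw) Ry(pitch) Rx(roll)).
In Python, from station import robot gives the robot as it stands. The module is installed in compiled form; this text tells all that it offers.
- The arm moves only by the shell command python3 -m crank 'ROWS' [OPENING] [FORCE]. ROWS is JSON, a list of rows, each a list of 4 numbers: the shift along the world's x, y, z in mm, then the turn about the world's z in rad. A call has 1 to 12 rows; each row shifts and turns the commanded pose from where the row before left it; what a row does not reach is not made up. A row lasts 1/10 s, in which the tool goes at most 50 mm and 8.59 degrees, less where a joint would pass 70% of its speed; a pose out of reach is approached as far as the arm can. A call with a gripper value outside its range is refused whole. OPENING is the opening, from -1 (shut) to 1 (fully open), set as the call begins (- or left out, the last holds). The fingers move at their own pace and stop on an object; FORCE is the grip in N (left out, the last holds). Time passes only in rows, so rows that do not move let the fingers close. It gives the time, the measured TCP pose, the force and the opening at its end, in the units of the state.
- robot.sense(): the state, without advancing time (a new reading comes with each control period).
- robot.read_camera(name): name is "side" or "top"; returns (picture, depth): 400x640x3 uint8, red, green, blue; 400x640 float32, m along the optical axis (not along the pixel's ray), 0 where there is no reading.
- robot.camera_model(name): a dict with "fx", "fy", "cx", "cy" (pixels), "world_to_cam" (4x4, takes a point from world to camera coordinates). Camera axes: x right, y down, z forward; pixel columns grow to the right and rows downward; lengths in m; the calibration is good to about 2 mm. A picture is of the moment at which its call begins. camera_model takes no time and is no camera call.
- robot.job_done(): hands the job in, once; it reports no verdict.
The state is a dict: "t": time; "joint_positions": joint angles; "dq": joint speeds; "joint_efforts": joint torques, N m; "position": TCP position; "eef_rot": TCP orientation; "force": force on the tool from outside, world axes, zero at the start; "moment": the same for the moment, N m; "grip_width": opening from 0.0 (shut) to 1.0 (fully open).
Only numpy, scipy, OpenCV 4.12 (cv2) and the standard library are available. Lean on these libraries where they do the work, as an engineer would, in place of code of your own. Each camera call takes 0.05 s, during which the arm holds its last target. There are 200 camera calls.

TASK

The pillow block bearing at the back of the wooden crate is needed on the shaft stand. Clear the spray can, the tin and the bottle standing in front of it over to the drip tray, set the pillow block down centred and square on the stand's empty seat, in line with the one already bolted there, then stand the spray can, the tin and the bottle back in the crate, each where it stood at the start. Keep the containers upright, set things down without dropping them, and leave the pulley and the coupling in the crate where they lie.

Things in the scene. Friction and masses are not known exactly. Their poses are not given: they have to be found in the camera images.
- crate: low open wooden crate, fixed, 194 mm (x, front to back) by 324 (y) by 55 high; walls 12, floor 10 mm thick. Origin: centre of its underside, on the bench; x points to its back, away from the robot. Three containers stand in a row along its y, about 32 mm before its centre and 90 mm apart, in any order; about 10 mm behind them lies the pillow block; the pulley and coupling lie in its back corners.
- pillow_block: grey cast pillow block bearing, about 0.55 kg, on its base: base 38 mm (x) by 127 (y) by 13 high with a bolt slot in each end; on its middle the round-topped housing, 32 mm thick (x; flat parallel faces, the place to grip), 64 wide (y), its top 65 mm above the underside. The bore runs along x, 33 mm up. Origin: centre of its underside; z up.
- spray_can: slim round aluminium spray can with a paper band, 52 mm diameter up to 126 mm, then a shoulder and a narrow grey cap (34 mm diameter), 148 mm high in all; about 0.3 kg. Origin: centre of its underside; z up.
- tin: rectangular steel tin with a paper band, 38 mm (x) by 56 mm (y), flat top at 126 mm with a small off-centre black screw cap and wire handle on it, 135 mm high in all; about 0.4 kg. In the crate its y lies roughly along the crate's y. Origin: centre of its underside; z up.
- bottle: round grey plastic bottle with a paper band, 54 mm diameter up to 112 mm, then a shoulder, a neck and a black cap (25 mm diameter), 137 mm high in all; about 0.42 kg. Origin: centre of its underside; z up.
- tray: empty shallow aluminium drip tray, fixed, 290 mm (its x) by 160 mm (its y), rim 18 mm high, walls and floor 3 mm thick, to the left or to the right of the crate. Origin: centre of its underside, on the bench.
- stand: green welded shaft stand, fixed: two tubes with a bare steel seat plate (56 by 146 mm) across each end; 280 mm (x, the shaft line) by 146 (y), seats 38 mm above the bench; on the other side of the crate from the tray. On the seat farther from the robot (85 mm along +x) a like pillow block is bolted, bore along x; the nearer seat is empty. Origin: centre of its underside, on the bench.
- seat (a point): centre of the top face of the stand's empty seat, 75 mm from the stand's centre towards its -x (robot) end and 38 mm above the bench; axes as the stand's. The pillow block belongs here with its origin on this point and its x axis along the stand's x (either way round).
- pulley: small dark steel V-belt pulley, lying flat, 52 mm diameter, 28 mm high; in one back corner of the crate; not to be moved. Origin: centre of its underside.
- coupling: round split steel shaft coupling standing on end, 40 mm diameter, 36 mm high; in the other back corner of the crate; not to be moved. Origin: centre of its underside.

How it is judged:
On the way, in this order (a step that is already met when the one before it is completed fails the run):
1. the spray can, the tin and the bottle stand upright in the drip tray, let go, and the pillow block still lies in its place in the crate (x of spray_can in the frame of tray between -0.142 and 0.142 m and y of spray_can in the frame of tray between -0.077 and 0.077 m and z of each of spray_can, tin, bottle in the frame of tray below 0.01 m and angle between each of spray_can, tin, bottle's own z axis and vertical below 0.1 rad and contact force between the fingers and spray_can below 0.1 N and linear speed of each of spray_can, tin, bottle below 0.02 m/s and x of tin in the frame of tray between -0.142 and 0.142 m and y of tin in the frame of tray between -0.077 and 0.077 m and contact force between the fingers and tin below 0.1 N and x of bottle in the frame of tray between -0.142 and 0.142 m and y of bottle in the frame of tray between -0.077 and 0.077 m and contact force between the fingers and bottle below 0.1 N and distance of pillow_block from where it was at the start of the episode below 0.03 m), for 0.2 s.
2. the pillow block sits on the empty seat, square and let go, and the three containers still stand in the tray (horizontal distance between pillow_block and seat below 0.012 m and z of pillow_block in the frame of seat between -0.005 and 0.005 m and angle between the x axis of pillow_block and the x axis of stand, either way round below 0.14 rad and angle between pillow_block's own z axis and vertical below 0.06 rad and contact force between the fingers and pillow_block below 0.1 N and linear speed of each of pillow_block, spray_can, tin, bottle below 0.02 m/s and x of spray_can in the frame of tray between -0.142 and 0.142 m and y of spray_can in the frame of tray between -0.077 and 0.077 m and z of each of spray_can, tin, bottle in the frame of tray below 0.01 m and angle between each of spray_can, tin, bottle's own z axis and vertical below 0.1 rad and contact force between the fingers and spray_can below 0.1 N and x of tin in the frame of tray between -0.142 and 0.142 m and y of tin in the frame of tray between -0.077 and 0.077 m and contact force between the fingers and tin below 0.1 N and x of bottle in the frame of tray between -0.142 and 0.142 m and y of bottle in the frame of tray between -0.077 and 0.077 m and contact force between the fingers and bottle below 0.1 N), for 0.2 s.
At the end, for the whole second after the job is handed in: Pillow block flat on the empty seat, centre within 12 mm, x axis within 0.14 rad of the stand's; spray can, tin and bottle upright, each within 15 mm of where it stood at the start; pulley and coupling within 30 mm of their starts; all let go and at rest (horizontal distance between pillow_block and seat below 0.012 m and z of pillow_block in the frame of seat between -0.005 and 0.005 m and angle between the x axis of pillow_block and the x axis of stand, either way round below 0.14 rad and angle between pillow_block's own z axis and vertical below 0.06 rad and contact force between the fingers and pillow_block below 0.1 N and linear speed of each of pillow_block, spray_can, tin, bottle below 0.02 m/s and distance of each of spray_can, tin, bottle from where it was at the start of the episode below 0.015 m and angle between each of spray_can, tin, bottle's own z axis and vertical below 0.1 rad and contact force between the fingers and spray_can below 0.1 N and contact force between the fingers and tin below 0.1 N and contact force between the fingers and bottle below 0.1 N and distance of each of pulley, coupling from where it was at the start of the episode below 0.03 m); the robot touches nothing.
It fails at once if a container is tipped by more than 35 degrees (angle between any of spray_can, tin, bottle's own z axis and vertical above 0.61 rad).
It fails at once if a container or the pillow block is dropped (falls freely by more than about 20 mm) ((linear speed of spray_can above 0.65 m/s and contact force between the fingers and spray_can below 0.05 N) or (linear speed of tin above 0.65 m/s and contact force between the fingers and tin below 0.05 N) or (linear speed of bottle above 0.65 m/s and contact force between the fingers and bottle below 0.05 N) or (linear speed of pillow_block above 0.65 m/s and contact force between the fingers and pillow_block below 0.05 N)).
It fails at once if the pulley or the coupling is shifted by more than 30 mm (distance of any of pulley, coupling from where it was at the start of the episode above 0.03 m).
It also fails if it takes over 136 s, if anything falls off the work surface, if the arm or the gripper's body presses on something with over 40 N, if the wrist force passes 120 N, or if a joint passes its speed limit or range.

## Working session

There is one attempt and no reset: what is moved stays moved. The work goes in short steps, Python scripts to look and compute and a shell command to move; the robot and the scene stay as the last step left them, time stands still between calls to the robot, and variables do not carry over. Pictures are saved under pics/ and viewed, about 12 in all and at most 16, crops included, and the job is handed in when it is done.

```bash
mkdir -p pics
cat > h.py <<'E'
import numpy as np, cv2
from station import robot
def grab(n,tag):
    p,d=robot.read_camera(n); cv2.imwrite(f'pics/{tag}.png',p[:,:,::-1]); np.savez(f'pics/{tag}.npz',p=p,d=d); return p,d
def pts(n,d):
    m=robot.camera_model(n); v,u=np.mgrid[:400,:640]
    c=np.stack([(u-m['cx'])/m['fx']*d,(v-m['cy'])/m['fy']*d,d,np.ones_like(d)],-1)
    return (c@np.linalg.inv(m['world_to_cam']).T)[...,:3]
E
python3 - <<'E'
from h import *
for n in('top','side'):
    p,d=grab(n,n+'0'); m=robot.camera_model(n)
    print(n,m['fx'],m['cx'],m['cy'],np.linalg.inv(m['world_to_cam']).round(3).tolist(), (d==0).mean())
s=robot.sense();print({k:np.round(v,3).tolist() for k,v in s.items()})
E
```

```text
top 386.60787694394077 323.3622604497828 194.42343798709788 [[-0.02, -0.99, 0.139, 0.398], [-0.999, 0.023, 0.022, -0.014], [-0.025, -0.139, -0.99, 1.101], [0.0, 0.0, 0.0, 1.0]] 0.00401171875
side 461.50991416279845 320.89614608844835 198.75226164072157 [[0.995, -0.067, 0.076, 0.439], [-0.101, -0.698, 0.709, -0.74], [0.006, -0.713, -0.701, 0.769], [0.0, 0.0, 0.0, 1.0]] 0.0041484375
{'t': 0.1, 'joint_positions': [1.019, 0.218, 1.615, 0.0, 1.311, -0.112], 'dq': [0.001, -0.001, -0.002, 0.001, -0.0, -0.0], 'joint_efforts': [-0.001, -39.808, -30.497, -0.0, 0.004, 0.0], 'position': [0.266, 0.565, 0.23], 'eef_rot': [-3.139, -0.0, 2.702], 'force': [0.86, -0.042, -0.333], 'moment': [-0.01, -0.035, -0.0], 'grip_width': 1.002}
```

View pics/top0.png

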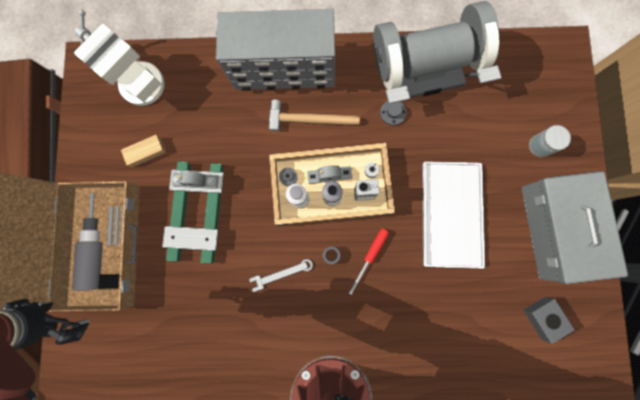

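View pics/side0.png

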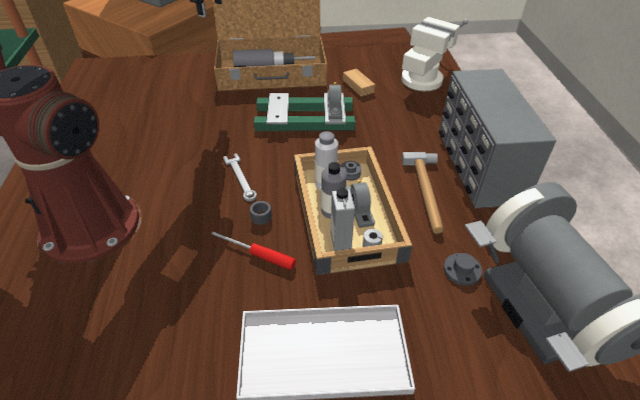

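The top view shows the spray can at (297,194), the bottle at (332,192) and the tin at (367,189). The pillow block is at (330,173), the tray at (454,215), and the empty seat at (190,239). The side view agrees. Next I measure these from the depth.

```bash
cat > meas.py <<'E'
from h import *
def rect(P,name):
    (c,s,a)=cv2.minAreaRect((P[:,:2]*1000).astype(np.float32)); print(name,len(P),'c',np.round(c,1),'size',np.round(s,1),'ang',round(a,1),'z',np.round(np.percentile(P[:,2],[2,50,98])*1000,1))
def cloud(tag):
    out=[]
    for n in('top','side'):
        z=np.load(f'pics/{n}{tag}.npz'); X=pts(n,z['d']); X[z['d']==0]=np.nan; out.append((X,z['p'].astype(int)))
    return out
E
python3 - <<'E'
from meas import *
(T,tp),(S,sp)=cloud('0')
def box(u0,u1,v0,v1,z0,z1,A=T):
    q=A[v0:v1,u0:u1].reshape(-1,3); return q[(q[:,2]>z0)&(q[:,2]<z1)]
rect(box(262,400,140,228,.048,.060),'crate rim')
rect(box(415,492,155,275,.012,.024),'tray rim')
rect(box(415,492,155,275,-.005,.010),'tray floor')
rect(box(158,222,222,255,.032,.044),'seat')
rect(box(158,232,160,265,.027,.044),'stand top all')
rect(box(165,226,165,195,.048,.053),'bolted base')
for n,u0,u1,v0,v1,z in(('spray cap',285,310,180,212,.148),('bottle cap',322,344,178,205,.137),('tin top',352,380,176,202,.126),('tin cap',352,380,176,202,.134)):
    rect(box(u0,u1,v0,v1,z-.006,z+.006),n)
rect(box(300,360,160,185,.02,.075),'pb all'); 
rect(box(300,360,160,185,.055,.072),'pb top'); 
rect(box(280,298,165,185,.02,.045),'pulley');rect(box(362,384,160,178,.03,.045),'coupling')
# side view bodies, xy region
for n,p in(('floor',None),):
    pass
for n,x0,x1,y0,y1 in (('region',.4,.62,-.2,.2),):
    q=S.reshape(-1,3); q=q[(q[:,0]>.4)&(q[:,0]<.65)&(q[:,1]>-.25)&(q[:,1]<.2)]
    for z in(.03,.06,.1,.12,.13,.145): 
        w=q[abs(q[:,2]-z)<.004]; print(z,len(w))
    for nm,a,b in (('sp',.04,.13),('bo',-.05,.04),('ti',-.15,-.05)):
        w=q[(q[:,2]>.07)&(q[:,2]<.11)&(q[:,1]>a)&(q[:,1]<b)]; rect(w,nm+' side body')
        w=q[(q[:,2]>.122)&(q[:,1]>a)&(q[:,1]<b)]; rect(w,nm+' side top')
big=cv2.resize(cv2.imread('pics/top0.png')[140:280,150:500],None,fx=2.28,fy=2.28,interpolation=cv2.INTER_CUBIC);cv2.imwrite('pics/c0.png',big)
E
```

```text
crate rim 1804 c [577.  -12.2] size [196.8 326.4] ang 4.4 z [48.7 55.3 59.2]
tray rim 594 c [ 488.4 -351.5] size [163.4 291.7] ang 87.2 z [12.6 19.4 23.5]
tray floor 8529 c [ 490.4 -358.1] size [219.6 345.4] ang 87.0 z [-2.9  2.2  7.5]
seat 1147 c [435.5 379.4] size [147.5  88.3] ang 88.8 z [32.4 38.8 42.9]
stand top all 2677 c [509.2 373.9] size [147.9 279. ] ang 85.1 z [27.7 36.  42.4]
bolted base 154 c [593.9 366.4] size [126.5  36.8] ang 85.5 z [48.4 51.3 52.9]
spray cap 57 c [538.3  75.4] size [40.4 40.8] ang 89.2 z [142.1 143.6 150.4]
bottle cap 50 c [546.6 -15.8] size [40.1 36.7] ang 58.1 z [131.  132.2 142.4]
tin top 23 c [537.6 -96.1] size [61.2 26.4] ang 59.5 z [121.2 126.9 131.9]
tin cap 246 c [ 551.2 -105.1] size [38.4 56.1] ang 2.2 z [130.4 136.3 139.6]
pb all 586 c [606.7  -8.1] size [ 37.9 126.3] ang 5.2 z [20.3 27.2 74.5]
pb top 161 c [606.   -8.3] size [32.5 60.4] ang 5.7 z [55.8 66.4 71.8]
pulley 256 c [605. 108.] size [45.9 49.4] ang 88.6 z [26.8 31.6 41. ]
coupling 55 c [ 616.5 -135.4] size [38.5 56. ] ang 14.6 z [31.  43.  44.8]
0.03 676
0.06 274
0.1 156
0.12 238
0.13 351
0.145 260
sp side body 190 c [534.4  59.3] size [21.1 48.2] ang 85.2 z [ 71.4  96.4 109.1]
sp side top 427 c [536.1  70.5] size [43.5 49.3] ang 84.6 z [123.2 141.2 158.5]
bo side body 339 c [571.4 -20.6] size [105.5  45.9] ang 21.1 z [ 70.3  78.8 109.2]
bo side top 360 c [541.1 -20.4] size [44.1 50.9] ang 83.4 z [122.5 129.2 147.1]
ti side body 310 c [ 538.4 -117.5] size [30. 60.] ang 41.7 z [ 71.1  90.4 109.1]
ti side top 492 c [ 549.1 -105.6] size [38.5 58.3] ang 2.7 z [123.5 135.  145.6]
```

View pics/c0.png

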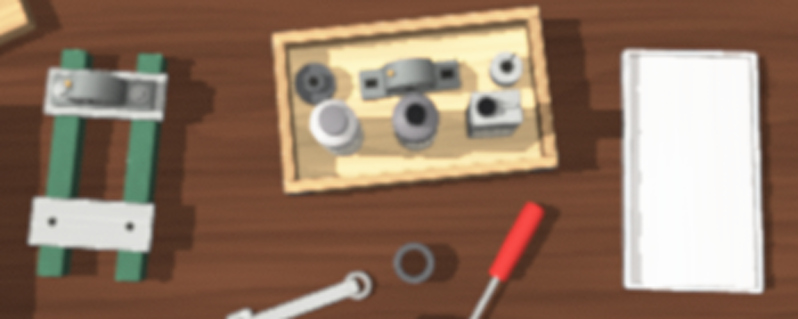

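Run:
```python
from meas import *
(T,tp),(S,sp)=cloud('0')
for nm,A in(('top',T),('side',S)):
    q=A.reshape(-1,3); q=q[(q[:,0]>.48)&(q[:,0]<.6)]
    for n,y,z in(('spray',.075,.158),('bottle',-.015,.147),('tin flat',-.105,.136)):
        w=q[(abs(q[:,1]-y)<.035)&(abs(q[:,2]-z)<.005)]; rect(w,nm+n); print(np.median(w,0).round(4))
    if nm=='top':
      for n,y,z in(('spray',.075,.136),('bottle',-.015,.122)):
        w=q[(abs(q[:,1]-y)<.035)&(q[:,2]>z-.006)]; rect(w,nm+n+' outline')
w=T[222:255,158:222].reshape(-1,3); c=tp[222:255,158:222].reshape(-1,3)
rect(w[(abs(w[:,2]-.038)<.006)&(c.min(1)>140)],'seat gray')
```

```text
topspray 145 c [537.6  75.2] size [31.8 31.6] ang 45.0 z [154.6 158.3 162.2]
[0.5382 0.0744 0.1583]
topbottle 78 c [544.6 -13.9] size [22.5 23.1] ang 88.5 z [143.  146.7 150. ]
[ 0.5443 -0.0151  0.1467]
toptin flat 247 c [ 551.2 -104.9] size [38.  56.2] ang 3.1 z [132.3 136.4 140.5]
[ 0.5497 -0.1089  0.1364]
topspray outline 329 c [537.7  75.9] size [48.6 50.7] ang 0.5 z [135.  143.9 162. ]
topbottle outline 346 c [544.2 -15. ] size [51.1 51.1] ang 42.9 z [121.4 129.5 149.2]
sidespray 125 c [536.3  75.4] size [33.7 30.9] ang 84.4 z [153.3 156.9 159.4]
[0.5356 0.0724 0.1569]
sidebottle 85 c [541.9 -15.2] size [22.6 25.1] ang 12.3 z [142.9 145.5 147.7]
[ 0.5418 -0.0161  0.1455]
sidetin flat 316 c [ 549.1 -105.4] size [38.3 58.1] ang 2.4 z [131.7 134.9 139.6]
[ 0.547  -0.1131  0.1349]
seat gray 1052 c [434.5 379.7] size [146.7  57.8] ang 85.5 z [35.2 39.  43. ]
```

```bash
python3 -m crank '[[0,0,0,-0.14],[10,-30,0,-0.14],[20,-45,0,-0.14],[20,-45,0,-0.14],[20,-45,0,-0.14],[20,-45,0,-0.14],[20,-45,0,-0.14],[20,-45,0,-0.14],[20,-45,0,-0.14],[20,-45,0,-0.14],[20,-45,0,-0.14],[20,-45,0,-0.14]]' 1 40
```

```text
t: 1.3
position: [0.4762, 0.0836, 0.231]
eef_rot: [-3.141, -0.0, 1.016]
force: [0.6, 0.7, 0.5]
grip_width: 1.0
```

```bash
python3 -m crank '[[12,-30,0,-0.14],[12,-30,0,-0.14],[12,-30,0,-0.14],[12,-30,0,-0.14],[10,-30,0,-0.14],[10,-25,0,-0.14],[6,-14,0,-0.132],[0,0,-10,0],[0,0,-10,0],[0,0,-5,0],[0,0,0,0]]'
```

```text
t: 2.4
position: [0.5485, -0.102, 0.2041]
eef_rot: [-3.14, 0.004, 0.052]
force: [0.4, -0.3, -0.3]
grip_width: 1.002
```

```bash
python3 -m crank '[[2,-3,-10,-0.008],[0,0,-20,0],[0,0,-20,0],[0,0,-20,0],[0,0,-20,0],[0,0,-15,0],[0,0,-9,0],[0,0,0,0],[0,0,0,0]]' && python3 -m crank '[[0,0,0,0],[0,0,0,0],[0,0,0,0],[0,0,0,0],[0,0,0,0],[0,0,0,0],[0,0,0,0],[0,0,0,0]]' -1 45
```

```text
t: 3.3
position: [0.5526, -0.1066, 0.0928]
eef_rot: [3.141, -0.001, 0.042]
force: [0.1, -0.4, 0.7]
grip_width: 1.0
t: 4.1
position: [0.5531, -0.1066, 0.0935]
eef_rot: [3.141, -0.002, 0.042]
force: [0.0, 1.1, 6.0]
grip_width: 0.651
```

```bash
python3 -m crank '[[0,0,5,0],[0,0,12,0],[0,0,20,0],[0,0,20,0],[0,0,13,0],[0,0,5,0],[0,-10,0,0],[2,-20,0,0],[3,-30,0,0],[3,-30,0,0],[3,-30,0,0],[3,-30,0,0]]' && python3 -m crank '[[3,-30,0,-0.03],[3,-30,0,-0.03],[0,-20,0,-0.03],[0,-12,0,0],[0,-7,0,0],[0,0,0,0],[0,0,-15,0],[0,0,-20,0],[0,0,-20,0],[0,0,-15,0],[0,0,0,0],[0,0,0,0]]'
```

```text
t: 5.3
position: [0.5649, -0.2578, 0.1653]
eef_rot: [-3.14, 0.003, 0.042]
force: [0.1, 0.7, -3.2]
grip_width: 0.649
t: 6.5
position: [0.572, -0.3546, 0.0967]
eef_rot: [-3.141, 0.001, -0.047]
force: [-0.2, -0.5, -2.2]
grip_width: 0.651
```

```bash
python3 -m crank '[[0,0,-4,0],[0,0,-3,0],[0,0,-2,0],[0,0,-1,0],[0,0,0,0],[0,0,0,0]]'; python3 -m crank '[[0,0,0,0],[0,0,0,0]]'
```

```text
t: 7.1
position: [0.5721, -0.3556, 0.0874]
eef_rot: [3.141, -0.0, -0.048]
force: [0.2, 1.1, -2.7]
grip_width: 0.65
t: 7.3
position: [0.5722, -0.3555, 0.0875]
eef_rot: [3.141, -0.0, -0.048]
force: [0.9, -1.0, -2.3]
grip_width: 0.654
```

```bash
python3 -m crank '[[0,0,-1,0],[0,0,-1,0],[0,0,0,0],[0,0,0,0]]'
```

```text
t: 7.7
position: [0.5724, -0.3556, 0.0866]
eef_rot: [3.141, -0.001, -0.048]
force: [-2.2, 1.8, 5.7]
grip_width: 0.653
```

```bash
python3 -m crank '[[0,0,0,0],[0,0,0,0],[0,0,0,0],[0,0,0,0],[0,0,10,0],[0,0,25,0],[0,0,35,0],[0,0,30,0],[0,0,15,0],[0,20,0,0.05],[-4,40,0,0.05],[-4,45,0,0]]' 1 && python3 -m crank '[[-4,45,0,0],[-4,45,0,0],[-4,45,0,0],[-4,45,0,0],[-4,30,0,0],[0,16,0,0],[0,10,0,0],[0,0,0,0],[0,0,-10,0],[0,0,-15,0],[0,0,0,0]]'
```

```text
t: 8.9
position: [0.5627, -0.2485, 0.1982]
eef_rot: [-3.139, 0.002, 0.052]
force: [1.2, 0.1, 0.5]
grip_width: 0.991
t: 10.0
position: [0.5418, -0.0152, 0.1716]
eef_rot: [-3.14, 0.006, 0.05]
force: [0.3, 0.2, -0.3]
grip_width: 0.997
```

```bash
python3 -m crank '[[2,0,-15,0],[0,0,-20,0],[0,0,-20,0],[0,0,-20,0],[0,0,-10,0],[0,0,-4,0],[0,0,0,0],[0,0,0,0]]' && python3 -m crank '[[0,0,0,0],[0,0,0,0],[0,0,0,0],[0,0,0,0],[0,0,0,0],[0,0,0,0],[0,0,0,0],[0,0,0,0]]' -1 45
```

```text
t: 10.8
position: [0.5466, -0.0146, 0.0868]
eef_rot: [3.141, -0.001, 0.052]
force: [0.2, -0.9, 0.4]
grip_width: 0.997
t: 11.6
position: [0.547, -0.0147, 0.0874]
eef_rot: [3.141, -0.002, 0.052]
force: [-1.1, -0.8, 6.2]
grip_width: 0.622
```

Run:
```python
from h import *
grab('side','side1');s=robot.sense();print(s['position'],s['force'],s['grip_width'])
```

```text
[ 0.54695162 -0.01465199  0.08744909] [-0.597871   -0.229862    5.78072836] 0.6214760116053165
```

View pics/side1.png

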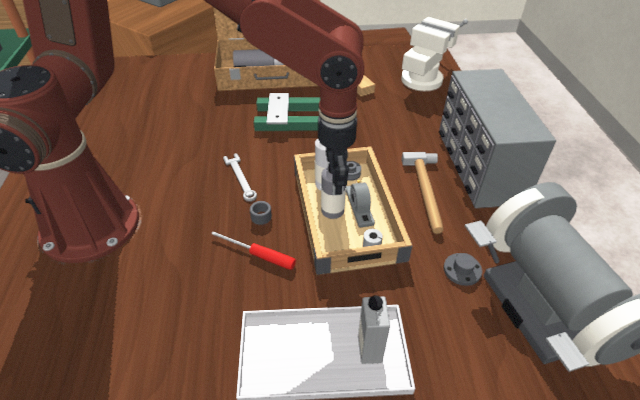

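The tin stands in the tray at (373,330), and the bottle is gripped at (333,190).

```bash
python3 -m crank '[[0,0,5,0],[0,0,12,0],[0,0,20,0],[0,0,20,0],[0,0,13,0],[0,0,5,0],[-2,-10,0,0],[-5,-20,0,0],[-6,-30,0,0],[-6,-30,0,0],[-6,-30,0,0],[-6,-30,0,0]]' && python3 -m crank '[[-6,-30,0,-0.02],[-6,-30,0,-0.02],[-6,-30,0,-0.02],[-5,-30,0,-0.02],[-5,-30,0,-0.02],[0,-20,0,0],[0,-11,0,0],[0,-6,0,0],[0,0,-10,0],[0,0,-20,0],[0,0,-20,0],[0,0,-15,0]]' && python3 -m crank '[[0,0,-4,0],[0,0,-4,0],[0,0,-3,0],[0,0,-2,0],[0,0,-1,0],[0,0,0,0],[0,0,0,0]]'
```

```text
t: 12.85
position: [0.5133, -0.1657, 0.1596]
eef_rot: [-3.141, 0.003, 0.052]
force: [0.4, 0.5, -3.8]
grip_width: 0.616
t: 14.05
position: [0.4865, -0.3491, 0.094]
eef_rot: [-3.139, 0.002, -0.047]
force: [-0.3, 0.9, -4.2]
grip_width: 0.621
t: 14.75
position: [0.4873, -0.3517, 0.0827]
eef_rot: [3.141, -0.001, -0.048]
force: [-0.5, 0.3, -4.2]
grip_width: 0.618
```

```bash
python3 -m crank '[[0,0,-1,0],[0,0,-1,0],[0,0,-0.5,0],[0,0,0,0],[0,0,0,0]]'
```

```text
t: 15.25
position: [0.4874, -0.3517, 0.0805]
eef_rot: [3.141, -0.001, -0.048]
force: [-1.4, 0.5, 1.0]
grip_width: 0.618
```

```bash
python3 -m crank '[[0,0,0,0],[0,0,0,0],[0,0,0,0],[0,0,0,0],[0,0,10,0],[0,0,25,0],[0,0,35,0],[0,0,35,0],[0,0,20,0],[0,20,0,0.05],[5,40,0,0.05],[5,45,0,0]]' 1 && python3 -m crank '[[5,45,0,0],[5,45,0,0],[5,45,0,0],[5,45,0,0],[5,45,0,0],[5,40,0,0],[5,30,0,0],[3,17,0,0],[2,10,0,0],[0,0,0,0],[0,0,0,0]]'
```

```text
t: 16.45
position: [0.4962, -0.2447, 0.2039]
eef_rot: [-3.14, 0.001, 0.052]
force: [0.2, 0.8, -0.5]
grip_width: 1.005
t: 17.55
position: [0.5363, 0.0753, 0.2042]
eef_rot: [3.141, 0.001, 0.053]
force: [0.2, -0.5, 0.5]
grip_width: 1.003
```

```bash
python3 -m crank '[[0,0,-15,0],[0,0,-20,0],[0,0,-20,0],[0,0,-20,0],[0,0,-20,0],[0,0,-11,0],[0,0,-5,0],[0,0,0,0],[0,0,0,0]]' && python3 -m crank '[[0,0,0,0],[0,0,0,0],[0,0,0,0],[0,0,0,0],[0,0,0,0],[0,0,0,0],[0,0,0,0],[0,0,0,0]]' -1 45
```

```text
t: 18.45
position: [0.5378, 0.0753, 0.0945]
eef_rot: [3.142, -0.001, 0.051]
force: [1.0, 0.1, 1.0]
grip_width: 0.998
t: 19.25
position: [0.5381, 0.0754, 0.095]
eef_rot: [3.141, -0.002, 0.052]
force: [-1.0, -0.6, 5.8]
grip_width: 0.597
```

```bash
python3 -m crank '[[0,0,5,0],[0,0,12,0],[0,0,20,0],[0,0,20,0],[0,0,13,0],[0,0,5,0],[-2,-10,0,0],[-8,-20,0,0],[-10,-30,0,0],[-10,-33,0,0],[-10,-33,0,0],[-10,-33,0,0]]' && python3 -m crank '[[-10,-33,0,0],[-10,-33,0,0],[-10,-33,0,0],[-10,-33,0,-0.02],[-10,-33,0,-0.02],[-10,-33,0,-0.02],[-10,-28,0,-0.02],[-8,-20,0,-0.02],[-4,-12,0,0],[-2,-6,0,0],[0,0,0,0]]' && python3 -m crank '[[0,0,-15,0],[0,0,-20,0],[0,0,-20,0],[0,0,-12,0],[0,0,-5,0],[0,0,-4,0],[0,0,-2,0],[0,0,0,0],[0,0,0,0]]'
```

```text
t: 20.45
position: [0.4851, -0.0848, 0.1672]
eef_rot: [-3.141, 0.003, 0.052]
force: [0.4, 0.1, -3.1]
grip_width: 0.596
t: 21.55
position: [0.4026, -0.3474, 0.1681]
eef_rot: [-3.14, 0.001, -0.049]
force: [0.4, 0.5, -3.3]
grip_width: 0.597
t: 22.45
position: [0.4036, -0.348, 0.0916]
eef_rot: [3.14, -0.001, -0.048]
force: [-0.2, 0.2, -3.2]
grip_width: 0.596
```

Target height is 0.088.

```bash
python3 -m crank '[[0,0,-1.5,0],[0,0,-1,0],[0,0,-1,0],[0,0,0,0],[0,0,0,0]]'
```

```text
t: 22.95
position: [0.4033, -0.3477, 0.088]
eef_rot: [3.141, -0.0, -0.048]
force: [-0.9, 1.0, 1.3]
grip_width: 0.599
```

```bash
python3 -m crank '[[0,0,0,0],[0,0,0,0],[0,0,0,0],[0,0,0,0],[0,0,10,0],[0,0,25,0],[0,0,35,0],[0,0,35,0],[0,0,12,0],[10,20,0,0.13],[15,25,0,0.14],[15,30,0,0.14]]' 1 && python3 -m crank '[[15,30,0,0.14],[20,30,0,0.14],[20,30,0,0.14],[20,30,0,0.14],[20,30,0,0.14],[20,30,0,0.14],[20,30,0,0.14],[15,25,0,0.14],[10,20,0,0.14],[3,10,0,0.04],[0,0,0,0],[0,0,0,0]]' 0.06
python3 - <<'E'
from h import *
grab('side','side2');grab('top','top2');s=robot.sense();print(s['position'],s['eef_rot'],s['grip_width'])
E
```

```text
t: 24.15
position: [0.4432, -0.2721, 0.2043]
eef_rot: [3.141, -0.0, 0.366]
force: [0.4, -0.8, -0.7]
grip_width: 1.001
t: 25.35
position: [0.6054, -0.008, 0.2039]
eef_rot: [-3.14, 0.001, 1.66]
force: [-0.1, -0.1, 0.8]
grip_width: 0.535
[ 0.60550423 -0.00855683  0.20412138] [-3.14089833e+00  3.84736602e-04  1.65938928e+00] 0.5320696078818634
```

View pics/side2.png

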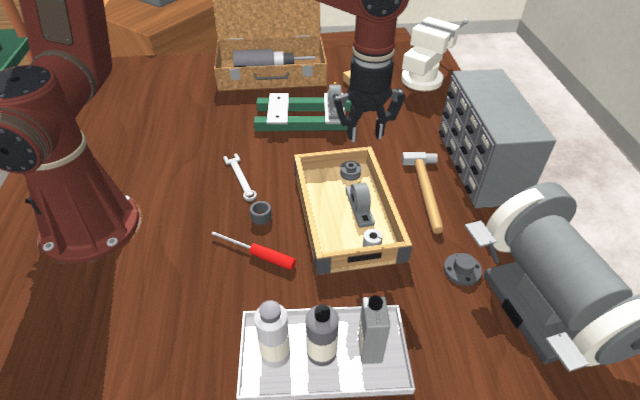

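All three containers stand upright in the tray. The pillow block at (360,205) is undisturbed and unobstructed. I'll re-measure it from the side view.

Run:
```python
from meas import *
(T,tp),(S,sp)=cloud('2')
q=S.reshape(-1,3)
q=q[(q[:,0]>.56)&(q[:,0]<.65)&(q[:,1]>-.085)&(q[:,1]<.07)]
rect(q[(q[:,2]>.018)&(q[:,2]<.085)],'pb');rect(q[(q[:,2]>.045)&(q[:,2]<.085)],'pb housing');rect(q[(q[:,2]>.066)&(q[:,2]<.085)],'pb top')
q=S.reshape(-1,3)
rect(q[(abs(q[:,0]-.46)<.1)&(abs(q[:,1]-.4)<.12)&(abs(q[:,2]-.038)<.004)&(q[:,0]<.48)&(sp.reshape(-1,3).min(1)>140)],'seat')
```

```text
pb 821 c [604.6  -8.4] size [ 38.8 128.7] ang 6.2 z [18.8 44.  74.9]
pb housing 402 c [603.4 -10.5] size [34.5 61.9] ang 7.4 z [46.2 66.1 75.2]
pb top 203 c [604.4  -8.6] size [32.4 47.9] ang 5.1 z [66.3 71.7 75.9]
seat 576 c [432.4 380.6] size [151.6  55.8] ang 85.3 z [34.7 37.7 40.5]
```

```bash
python3 -m crank '[[0,0,-15,0],[0,0,-25,0],[0,0,-25,0],[0,0,-25,0],[0,0,-20,0],[0,0,-15,0],[0,0,-10,0.007],[0,0,-10,0],[0,0,0,0],[0,0,0,0]]' && python3 -m crank '[[0,0,-5,0],[0,0,-5,0],[0,0,-5,0],[0,0,-3,0],[0,0,0,0],[0,0,0,0]]'
```

```text
t: 26.45
position: [0.6066, -0.0076, 0.0597]
eef_rot: [3.141, 0.0, 1.669]
force: [0.5, -0.1, 0.2]
grip_width: 0.532
t: 27.05
position: [0.606, -0.0075, 0.0411]
eef_rot: [-3.141, -0.0, 1.669]
force: [0.4, -0.6, 0.4]
grip_width: 0.526
```

```bash
python3 -m crank '[[0,0,0,0],[0,0,0,0],[0,0,0,0],[0,0,0,0],[0,0,0,0],[0,0,0,0],[0,0,0,0],[0,0,0,0]]' -1 80; python3 -m crank '[[0,0,3,0],[0,0,8,0],[0,0,15,0],[0,0,20,0],[0,0,20,0],[0,0,20,0],[0,0,10,0],[0,0,4,0],[0,0,0,0],[0,0,0,0]]'
```

```text
t: 27.85
position: [0.6063, -0.0075, 0.0417]
eef_rot: [3.141, 0.0, 1.669]
force: [-0.7, 0.1, 4.8]
grip_width: 0.361
t: 28.85
position: [0.6051, -0.0073, 0.1401]
eef_rot: [-3.139, -0.001, 1.669]
force: [-0.1, -0.4, -6.0]
grip_width: 0.366
```

```bash
python3 -m crank '[[-4,10,0,0],[-10,20,0,0],[-14,30,0,-0.02],[-14,32,0,-0.02],[-14,32,0,-0.02],[-14,32,0,-0.02],[-14,32,0,-0.02],[-14,32,0,-0.02],[-14,32,0,-0.02],[-14,32,0,-0.02],[-14,32,0,-0.02],[-12,30,0,0]]' && python3 -m crank '[[-10,20,0,0],[-6,12,0,0],[-3,8,0,0],[0,4,0,0],[0,0,0,0],[0,0,0,0],[0,0,0,0]]'
```

```text
t: 30.05
position: [0.4518, 0.34, 0.1402]
eef_rot: [-3.139, 0.001, 1.489]
force: [0.5, 0.1, -5.8]
grip_width: 0.363
t: 30.75
position: [0.4356, 0.3817, 0.1412]
eef_rot: [-3.142, 0.0, 1.487]
force: [-0.2, 0.2, -5.5]
grip_width: 0.366
```

```bash
python3 -m crank '[[0,0,-10,0],[0,0,-15,0],[0,0,-15,0],[-1,0,-10,0],[0,0,-4,0],[0,0,0,0],[0,0,0,0]]'
python3 - <<'E'
from meas import *
grab('side','side3');grab('top','top3');s=robot.sense();print(s['position'],s['eef_rot'],s['grip_width'])
(T,tp),(S,sp)=cloud('3')
for n,A in(('top',T),('side',S)):
    q=A.reshape(-1,3);q=q[(abs(q[:,0]-.435)<.05)&(abs(q[:,1]-.38)<.085)]
    h=np.histogram(q[:,2],np.arange(.03,.13,.005));print(n,h[0])
    rect(q[(q[:,2]>.058)&(q[:,2]<.074)],n+' base top')
    rect(q[abs(q[:,2]-.038)<.005],n+' seat')
a=cv2.imread('pics/side3.png')[60:160,220:380];b=cv2.imread('pics/top3.png')[150:270,145:245]
cv2.imwrite('pics/c3.png',np.hstack([cv2.resize(a,(480,300)),cv2.resize(b,(250,300))]))
E
```

```text
t: 31.45
position: [0.4344, 0.3828, 0.0875]
eef_rot: [3.141, -0.0, 1.489]
force: [-0.1, 0.2, -4.9]
grip_width: 0.364
[0.43479349 0.38309993 0.08822455] [ 3.14008624e+00 -1.21889383e-03  1.48890444e+00] 0.3622633810843047
top [147 217  83   1   0   0  10  98 101  10   8  11   9  25  22  35  36  73
  59]
top base top 208 c [433.8 350.4] size [63.9 37.4] ang 88.7 z [62.7 69.8 73.2]
top seat 325 c [433.9 361.6] size [ 93.1 113.9] ang 0.5 z [33.4 38.5 42.1]
side [120 274  15   0   0  10  29 115  34  18  17  25  24  39  39  46  49  75
  41]
side base top 181 c [431.5 363.4] size [93.5 38.2] ang 85.5 z [59.2 68.  73.6]
side seat 319 c [433.1 378.8] size [148.7  86.9] ang 86.7 z [33.4 37.5 40.4]
```

View pics/c3.png

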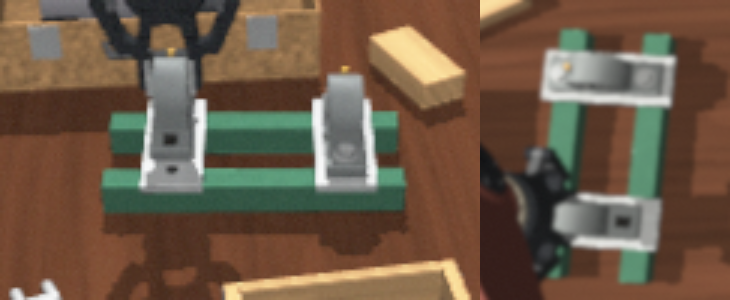

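The block hovers over the seat, square and within about 1–2 mm. In the crop it sits at (170,110) on the near seat, in line with the bolted one at (345,110). Lowering it now.

```bash
python3 -m crank '[[-1,-1,-4,0],[0,0,-5,0],[0,0,-4,0],[0,0,-2,0],[0,0,-1,0],[0,0,0,0],[0,0,0,0]]' && python3 -m crank '[[0,0,-1,0],[0,0,-1,0],[0,0,0,0],[0,0,0,0]]'
```

```text
t: 32.25
position: [0.4332, 0.3816, 0.0714]
eef_rot: [3.141, -0.0, 1.489]
force: [0.7, 0.3, -4.8]
grip_width: 0.364
t: 32.65
position: [0.4334, 0.3817, 0.0697]
eef_rot: [3.141, -0.0, 1.489]
force: [-0.4, 0.6, -3.0]
grip_width: 0.366
```

```bash
python3 -m crank '[[0,0,-0.7,0],[0,0,0,0],[0,0,0,0]]'; python3 -m crank '[[0,0,0,0],[0,0,0,0],[0,0,0,0],[0,0,0,0],[0,0,0,0]]' 0.1
```

```text
t: 32.95
position: [0.4334, 0.3818, 0.0697]
eef_rot: [3.141, -0.0, 1.489]
force: [-3.1, -1.8, 5.7]
grip_width: 0.365
t: 33.45
position: [0.4332, 0.3816, 0.0685]
eef_rot: [3.141, -0.0, 1.489]
force: [0.3, -0.8, -0.0]
grip_width: 0.553
```

```bash
python3 -m crank '[[0,0,10,0],[0,0,25,0],[0,0,35,0],[0,0,35,0],[0,0,25,0],[0,-10,10,-0.1],[0,-25,0,-0.14],[0,-40,0,-0.14],[0,-45,0,-0.14],[0,-45,0,-0.14],[0,-45,0,-0.14],[0,-45,0,-0.14]]' && python3 -m crank '[[-3,-45,0,-0.14],[-3,-45,0,-0.14],[-3,-45,0,-0.14],[-3,-45,0,-0.14],[-3,-45,0,-0.03],[-3,-45,0,0],[-3,-45,0,0],[-3,-40,0,0],[-3,-30,0,0],[-3,-15,0,0],[0,-8,0,0],[0,0,0,0]]' 1
python3 - <<'E'
from meas import *
grab('side','side4');grab('top','top4');s=robot.sense();print(s['position'],s['eef_rot'],s['grip_width'])
(T,tp),(S,sp)=cloud('4')
for n,A in(('top',T),('side',S)):
    q=A.reshape(-1,3);q=q[(abs(q[:,0]-.435)<.05)&(abs(q[:,1]-.38)<.085)]
    rect(q[(q[:,2]>.045)&(q[:,2]<.12)],n+' pb'); rect(q[(q[:,2]>.046)&(q[:,2]<.056)],n+' base')
    rect(q[abs(q[:,2]-.038)<.004],n+' seat')
E
```

```text
t: 34.65
position: [0.433, 0.125, 0.2095]
eef_rot: [3.141, -0.002, 0.544]
force: [0.8, -1.0, 0.5]
grip_width: 0.548
t: 35.85
position: [0.4032, -0.2814, 0.2088]
eef_rot: [-3.141, -0.0, -0.042]
force: [0.2, 0.3, -0.1]
grip_width: 0.996
[ 0.40323291 -0.28026344  0.20853116] [-3.14068188e+00  1.74702024e-04 -4.02266231e-02] 1.0001436235673302
top pb 650 c [433.4 380.7] size [128.  41.] ang 85.2 z [ 47.9  65.4 105.4]
top base 307 c [434.9 380.6] size [128.  38.] ang 85.3 z [47.1 51.8 55.4]
top seat 427 c [438.1 379.3] size [ 89.1 152. ] ang 4.5 z [34.3 38.8 41.8]
side pb 107 c [442.9 372.3] size [119.   14.9] ang 85.3 z [46.1 56.1 92.2]
side base 50 c [446. 372.] size [119.    8.6] ang 85.3 z [47.3 50.6 54.4]
side seat 93 c [455.9 384.7] size [132.1  10. ] ang 85.2 z [34.8 37.7 40.6]
```

View pics/side4.png

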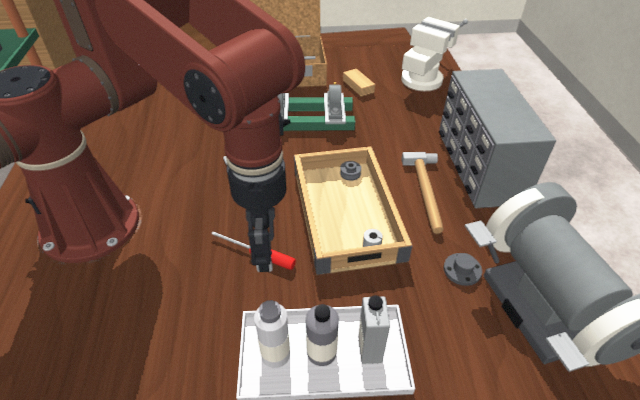

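The pillow block's base measures (434.9, 380.6) against the seat at (434.5, 380), and it is square and at the right height. The containers stand in the tray at (272,335), (322,335) and (373,330). Now I fetch the spray can back.

```bash
python3 -m crank '[[0,-20,0,-0.008],[0,-27,0,0],[0,-14,0,0],[0,-6,0,0],[0,0,0,0],[0,0,-15,0],[0,0,-25,0],[0,0,-25,0],[0,0,-25,0],[0,0,-15,0],[0,0,-8,0],[0,0,-5,0]]' && python3 -m crank '[[0,0,0,0],[0,0,0,0]]'
```

```text
t: 37.15
position: [0.4029, -0.3479, 0.0898]
eef_rot: [-3.141, 0.001, -0.049]
force: [0.3, 0.2, -0.2]
grip_width: 1.001
t: 37.35
position: [0.4037, -0.3491, 0.0916]
eef_rot: [3.14, -0.001, -0.049]
force: [0.3, 0.4, 0.6]
grip_width: 1.0
```

```bash
python3 -m crank '[[0,1,-3.5,0],[0,0,0,0],[0,0,0,0]]' && python3 -m crank '[[0,0,0,0],[0,0,0,0],[0,0,0,0],[0,0,0,0],[0,0,0,0],[0,0,0,0],[0,0,0,0],[0,0,0,0]]' -1 45 && python3 -m crank '[[0,0,5,0],[0,0,12,0],[0,0,20,0],[0,0,20,0],[0,0,15,0],[0,0,8,0],[2,10,0,0],[6,20,0,0.02],[10,30,0,0.02],[10,33,0,0.02],[10,33,0,0.02],[10,33,0,0.02]]' && python3 -m crank '[[10,33,0,0],[10,33,0,0],[10,33,0,0],[10,33,0,0],[10,33,0,0],[10,33,0,0],[10,28,0,0],[10,20,0,0],[5,12,0,0],[1,6,0,0],[0,0,0,0],[0,0,0,0]]'
```

```text
t: 37.65
position: [0.4032, -0.3476, 0.0874]
eef_rot: [3.141, -0.0, -0.049]
force: [-0.4, 0.6, 0.0]
grip_width: 0.996
t: 38.45
position: [0.4033, -0.3479, 0.0875]
eef_rot: [3.141, -0.001, -0.049]
force: [-0.5, -1.8, 3.7]
grip_width: 0.6
t: 39.65
position: [0.4501, -0.1858, 0.1656]
eef_rot: [-3.139, 0.002, 0.051]
force: [0.5, 0.2, -2.5]
grip_width: 0.602
t: 40.85
position: [0.5364, 0.0749, 0.1666]
eef_rot: [3.141, 0.001, 0.05]
force: [0.9, 0.1, -3.9]
grip_width: 0.597
```

```bash
python3 -m crank '[[0,0,-10,0],[0,0,-20,0],[0,0,-20,0],[0,0,-10,0],[0,0,-6,0],[0,0,-3,0],[0,0,0,0],[0,0,0,0]]'
```

```text
t: 41.65
position: [0.5379, 0.0755, 0.099]
eef_rot: [3.142, -0.002, 0.051]
force: [0.6, -0.6, -3.7]
grip_width: 0.602
```

```bash
python3 -m crank '[[0,0,-2,0],[0,0,-1.5,0],[0,0,-0.7,0],[0,0,-0.6,0],[0,0,0,0],[0,0,0,0]]'
```

```text
t: 42.25
position: [0.5378, 0.0756, 0.0945]
eef_rot: [3.142, -0.001, 0.051]
force: [-1.9, -0.4, 6.3]
grip_width: 0.599
```

```bash
python3 -m crank '[[0,0,0,0],[0,0,0,0],[0,0,0,0],[0,0,0,0],[0,0,10,0],[0,0,25,0],[0,0,35,0],[0,0,30,0],[0,0,15,0],[-5,-25,0,-0.05],[-5,-45,0,-0.05],[-5,-45,0,0]]' 1 && python3 -m crank '[[-5,-45,0,0],[-5,-45,0,0],[-5,-45,0,0],[-5,-45,0,0],[-5,-45,0,0],[-5,-40,0,0],[-5,-25,0,0],[0,-14,0,0],[0,-8,0,0],[0,0,0,0],[0,0,0,0]]'
```

```text
t: 43.45
position: [0.5217, -0.04, 0.2084]
eef_rot: [3.142, -0.0, -0.048]
force: [0.2, 0.1, -0.4]
grip_width: 1.0
t: 44.55
position: [0.4874, -0.3502, 0.2081]
eef_rot: [-3.141, 0.0, -0.048]
force: [-0.7, -0.1, 0.5]
grip_width: 1.002
```

Next I grip the bottle with the TCP at 0.0805.

```bash
python3 -m crank '[[0,-1,-15,0],[0,0,-25,0],[0,0,-25,0],[0,0,-25,0],[0,0,-20,0],[0,0,-10,0],[0,0,-7,0],[0,0,0,0],[0,0,0,0]]' && python3 -m crank '[[0,0,0,0],[0,0,0,0],[0,0,0,0],[0,0,0,0],[0,0,0,0],[0,0,0,0],[0,0,0,0],[0,0,0,0]]' -1 45
```

```text
t: 45.45
position: [0.4877, -0.3528, 0.0822]
eef_rot: [3.141, -0.001, -0.049]
force: [-0.3, 0.2, 0.6]
grip_width: 0.998
t: 46.25
position: [0.488, -0.353, 0.0827]
eef_rot: [3.14, -0.002, -0.049]
force: [0.0, 2.0, 5.5]
grip_width: 0.617
```

```bash
python3 -m crank '[[0,0,5,0],[0,0,12,0],[0,0,20,0],[0,0,20,0],[0,0,13,0],[0,0,5,0],[2,10,0,0],[4,20,0,0.02],[6,30,0,0.02],[6,30,0,0.02],[6,30,0,0.02],[6,30,0,0.02]]' && python3 -m crank '[[6,30,0,0],[6,30,0,0],[6,30,0,0],[5,30,0,0],[4,30,0,0],[2,20,0,0],[0,12,0,0],[0,6,0,0],[0,0,0,0],[0,0,0,0]]'
```

```text
t: 47.45
position: [0.5159, -0.1999, 0.1545]
eef_rot: [-3.139, 0.003, 0.052]
force: [0.2, 0.1, -4.2]
grip_width: 0.615
t: 48.45
position: [0.5459, -0.0151, 0.1561]
eef_rot: [3.141, 0.0, 0.05]
force: [-0.4, 1.0, -4.0]
grip_width: 0.619
```

```bash
python3 -m crank '[[0,0,-10,0],[0,0,-20,0],[0,0,-20,0],[0,0,-8,0],[0,0,-4,0],[0,0,-2,0],[0,0,0,0],[0,0,0,0]]'
```

```text
t: 49.25
position: [0.547, -0.0146, 0.0933]
eef_rot: [3.141, -0.002, 0.051]
force: [-0.0, 0.3, -4.2]
grip_width: 0.616
```

```bash
python3 -m crank '[[0,0,-1.5,0],[0,0,-1,0],[0,0,-0.7,0],[0,0,-0.6,0],[0,0,0,0],[0,0,0,0]]'
```

```text
t: 49.85
position: [0.5468, -0.0144, 0.0898]
eef_rot: [3.142, -0.001, 0.051]
force: [-2.5, 1.0, 5.4]
grip_width: 0.619
```

```bash
python3 -m crank '[[0,0,0,0],[0,0,0,0],[0,0,0,0],[0,0,0,0],[0,0,10,0],[0,0,25,0],[0,0,35,0],[0,0,30,0],[0,0,15,0],[2,-25,0,-0.05],[4,-45,0,-0.05],[4,-45,0,0]]' 1 && python3 -m crank '[[4,-45,0,0],[4,-45,0,0],[4,-45,0,0],[4,-42,0,0],[0,-28,0,0],[0,-14,0,0],[0,-7,0,0],[0,0,0,0],[0,0,0,0]]'
```

```text
t: 51.05
position: [0.556, -0.1299, 0.2036]
eef_rot: [-3.141, -0.0, -0.048]
force: [-0.0, -0.7, -0.3]
grip_width: 1.003
t: 51.95
position: [0.5721, -0.3539, 0.2033]
eef_rot: [-3.14, 0.001, -0.048]
force: [0.0, -0.3, 0.0]
grip_width: 1.001
```

```bash
python3 -m crank '[[0,0,-15,0],[0,0,-25,0],[0,0,-25,0],[0,0,-20,0],[0,0,-18,0],[0,0,-10,0],[0,0,-5,0],[0,0,0,0],[0,0,0,0]]' && python3 -m crank '[[0,0,0,0],[0,0,0,0],[0,0,0,0],[0,0,0,0],[0,0,0,0],[0,0,0,0],[0,0,0,0],[0,0,0,0]]' -1 45
```

```text
t: 52.85
position: [0.5728, -0.3559, 0.0866]
eef_rot: [3.14, -0.002, -0.049]
force: [-0.0, 0.1, 0.4]
grip_width: 0.998
t: 53.65
position: [0.5728, -0.3558, 0.0868]
eef_rot: [3.141, -0.002, -0.049]
force: [-0.5, 1.8, 5.3]
grip_width: 0.652
```

```bash
python3 -m crank '[[0,0,5,0],[0,0,12,0],[0,0,20,0],[0,0,20,0],[0,0,13,0],[0,0,5,0],[0,10,0,0],[-2,20,0,0.03],[-3,30,0,0.03],[-3,30,0,0.03],[-3,30,0,0],[-3,30,0,0]]' && python3 -m crank '[[-3,30,0,0],[-3,30,0,0],[-2,20,0,0],[0,12,0,0],[0,7,0,0],[0,0,0,0],[0,0,-10,0],[0,0,-20,0],[0,0,-20,0],[0,0,-9,0],[0,0,-4,0]]' && python3 -m crank '[[0,0,-2,0],[0,0,0,0],[0,0,0,0]]'
```

```text
t: 54.85
position: [0.5565, -0.203, 0.1586]
eef_rot: [-3.14, 0.003, 0.041]
force: [-0.0, 0.0, -3.4]
grip_width: 0.648
t: 55.95
position: [0.5489, -0.1069, 0.0956]
eef_rot: [-3.141, 0.003, 0.04]
force: [0.4, -0.2, -3.3]
grip_width: 0.647
t: 56.25
position: [0.5509, -0.1068, 0.0965]
eef_rot: [3.141, -0.002, 0.041]
force: [0.3, -0.7, -3.5]
grip_width: 0.653
```

```bash
python3 -m crank '[[2,0,-1,0],[0,0,-0.7,0],[0,0,-0.7,0],[0,0,-0.7,0],[0,0,-0.6,0],[0,0,0,0],[0,0,0,0]]'
```

```text
t: 56.95
position: [0.5528, -0.1065, 0.0938]
eef_rot: [3.141, -0.001, 0.041]
force: [-2.6, 1.6, 4.9]
grip_width: 0.654
```

Touching down. I release, rise and back away for the final check.

```bash
python3 -m crank '[[0,0,0,0],[0,0,0,0],[0,0,0,0],[0,0,0,0],[0,0,10,0],[0,0,25,0],[0,0,35,0],[0,0,35,0],[0,0,20,0],[-10,-30,0,0],[-10,-40,0,0],[-10,-40,0,0]]' 1 && python3 -m crank '[[-10,-40,0,0],[-10,-40,0,0],[-10,-40,0,0],[-10,-40,0,0],[-10,-20,0,0],[0,0,0,0],[0,0,0,0],[0,0,0,0],[0,0,0,0]]'
python3 - <<'E'
from meas import *
grab('side','side5');grab('top','top5')
C0,C5=cloud('0'),cloud('5')
for k,nm in((0,'top'),(1,'side')):
  for t,C in((0,C0),(5,C5)):
    q=C[k][0].reshape(-1,3); q=q[(q[:,0]>.48)&(q[:,0]<.66)]
    for n,y,z in(('spray',.075,.158),('bottle',-.015,.147),('tin',-.105,.136)):
        rect(q[(abs(q[:,1]-y)<.035)&(abs(q[:,2]-z)<.005)&(q[:,0]<.6)],f'{nm}{t}{n}')
    rect(q[(q[:,0]>.58)&(abs(q[:,1]-.108)<.035)&(abs(q[:,2]-.036)<.008)],f'{nm}{t}pulley')
    rect(q[(q[:,0]>.585)&(abs(q[:,1]+.135)<.03)&(abs(q[:,2]-.045)<.004)],f'{nm}{t}coupling')
q=C5[0][0].reshape(-1,3);q=q[(abs(q[:,0]-.435)<.05)&(abs(q[:,1]-.38)<.085)]
rect(q[(q[:,2]>.046)&(q[:,2]<.056)],'pb base')
E
```

```text
t: 58.15
position: [0.5222, -0.2173, 0.2182]
eef_rot: [3.141, -0.002, 0.043]
force: [0.5, 0.7, 0.1]
grip_width: 1.002
t: 59.05
position: [0.4727, -0.3952, 0.217]
eef_rot: [-3.141, -0.0, 0.042]
force: [-0.0, -0.2, -0.4]
grip_width: 1.002
top0spray 145 c [537.6  75.2] size [31.8 31.6] ang 45.0 z [154.6 158.3 162.2]
top0bottle 78 c [544.6 -13.9] size [22.5 23.1] ang 88.5 z [143.  146.7 150. ]
top0tin 247 c [ 551.2 -104.9] size [38.  56.2] ang 3.1 z [132.3 136.4 140.5]
top0pulley 299 c [617.1 106.4] size [74.2 70.2] ang 3.5 z [28.3 32.  42.5]
top0coupling 152 c [ 620.8 -133.4] size [74.3 53.1] ang 4.3 z [41.8 45.9 48.6]
top5spray 145 c [538.7  76.4] size [31.9 31.5] ang 42.9 z [154.4 158.2 161.3]
top5bottle 79 c [544.7 -13.9] size [22.5 23.2] ang 88.4 z [144.  146.8 149.8]
top5tin 250 c [ 551.2 -104.8] size [38.6 56. ] ang 2.3 z [132.5 136.4 140. ]
top5pulley 293 c [617.  106.9] size [73.5 68.9] ang 4.4 z [28.3 32.3 42.5]
top5coupling 155 c [ 620.4 -133.4] size [73.2 52.6] ang 4.0 z [42.  46.  48.8]
side0spray 125 c [536.3  75.4] size [33.7 30.9] ang 84.4 z [153.3 156.9 159.4]
side0bottl
[... 699 characters left out ...]
                                                      ~~~~~~~~~~~~~^^^^^^^^^^^^^^^^^^
    return _quantile_unchecked(
        a, q, axis, out, overwrite_input, method, keepdims, weights)
    return _ureduce(a,
                    func=_quantile_ureduce_func,
    ...<5 lines>...
                    overwrite_input=overwrite_input,
                    method=method)
    r = func(a, **kwargs)
    result = _quantile(arr,
                       quantiles=q,
    ...<2 lines>...
                       out=out,
                       weights=wgt)
    slices_having_nans = np.isnan(arr[-1, ...])
                                  ~~~^^^^^^^^^
IndexError: index -1 is out of bounds for axis 0 with size 0
```

View pics/side5.png

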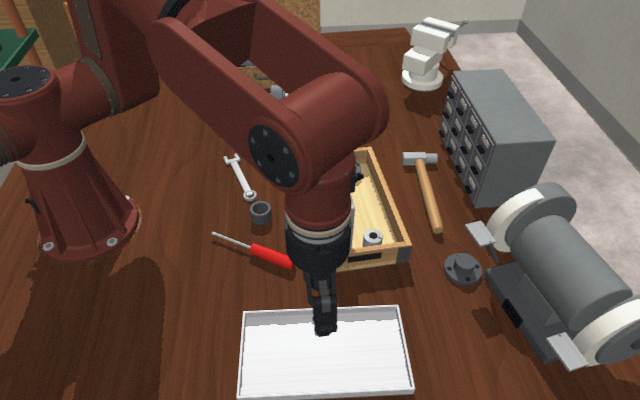

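The arm hides the containers in this side view, which is why the script stopped. The top view puts all three within 2 mm of their starts, with the pulley and coupling unmoved. I check the block once more, then hand in.

Run:
```python
from meas import *
C5=cloud('5')
q=C5[0][0].reshape(-1,3);q=q[(abs(q[:,0]-.435)<.05)&(abs(q[:,1]-.38)<.085)]
rect(q[(q[:,2]>.046)&(q[:,2]<.056)],'pb base');rect(q[(q[:,2]>.046)&(q[:,2]<.12)],'pb')
print(np.abs(robot.sense()['dq']).max(), robot.job_done())
```

```text
pb base 301 c [434.9 380.8] size [127.9  38. ] ang 85.5 z [47.4 51.4 55.2]
pb 647 c [434.9 380.8] size [127.9  38. ] ang 85.5 z [ 48.   65.4 105.1]
the job is handed in; nothing more can be done
0.0026780929083467077 None
```

I moved the tin, bottle and spray can to the drip tray and set the pillow block on the stand's empty seat. I then stood the three containers back in the crate in reverse order and handed the job in at about 59 s.

- **Pillow block:** in the last top view its base is at (434.9, 380.8) mm against the seat at (434.5, 380.0) mm, so about 1 mm off. Its angle matches the stand's within about 1° and its height is right.
- **Containers:** in the top view the spray can is about 1.6 mm from its start, and the bottle and tin within about 0.2 mm. Their tops are at the right heights, so they stand upright.
- **Pulley and coupling:** they had not moved, to within about 0.5 mm.
- **Failed check:** in the final side view the arm hid the containers, so that check stopped with an error and the final figures come from the top camera alone. Earlier, the two cameras differed by about 2 mm in x, within the stated calibration.

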